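# Clock a flat-edged cover disc against the alignment bar

### The arm

A 6-joint arm with a two-finger parallel gripper is mounted at the origin on a cart in front of the work surface, level with it; the furniture and walls round the work are solid. World frame = base frame: x ahead of the robot, y to its left, z up, the work surface at z = 0. Lengths are in mm, angles in rad, forces in N, time in s.
With the tool pointing down it reaches from about 275 to 750 mm from the base axis. Payload 10.2 kg.
Tool frame: the origin (TCP) lies between the finger pads; the fingertips stand 25 mm ahead of it and the grasp point (between the pads) lies 6 mm ahead of it; z points along the fingers, y is the line along which they close (so a half turn about z gives the same grasp; the last joint's range is limited). The gripper opens to 85 mm and grips with 20 to 120 N. Pads are 22 mm wide; open, the fingers measure 114 mm over their backs; the gripper's body (76 mm by 85 mm) begins 54 mm behind the grasp point. The pads swing forward as they close: fully open they stand 13 mm farther back than shut.
Start: joints at [1.004, 0.313, 1.498, -0, 1.331, -0.223], TCP at [176.973, 494.279, 234.694] pointing down, gripper open.
Joint ranges: [-2.94, 2.94], [-0.97, 2.17], [0.19, 2.56], [-1.23, 4.37], [0.02, 3.11], [-2.88, 2.88]. Speed limits (rad/s): [2.39, 2.39, 3.01, 3.14, 3.14, 3.14].

### API

Orientations are given as a 3x3 rotation matrix whose columns are the frame's x, y, z axes.
In Python, from rig import manip gives the robot as it stands. The module is installed in compiled form; this text tells all that it offers. Calls block until the motion is done:
- manip.reach(position, orientation): joint-space move of the TCP to a pose.
- manip.servo_line(position, ori=None, max_speed=150, stop_force=None): straight line of the TCP; ori=None keeps the orientation; max_speed is the mean speed in mm/s. With stop_force (N) it stops when the force on the tool has changed by that much, and returns True; else False.
- manip.movej(angles): joint-space move.
- manip.gripper_open() and manip.close(f_grip=None): open the fingers fully, or close them until they stop; f_grip is the grip in N (None keeps the last).
- manip.wait(seconds).
- manip.ik(position, orientation): joint angles nearest the present ones, or None.
- manip.get_image(name): name is "scene" or "top" or "wrist"; returns (picture, depth): 400x640x3 uint8, red, green, blue; 400x640 float32, mm along the optical axis (not along the pixel's ray), 0 where there is no reading.
- manip.calibration(name): a dict with "vfov" (degrees; the focal length in pixels is half the picture's height over the tangent of half this angle, whatever the lens; pixels are square), "cx", "cy" (the principal point, pixels), "k1" (the pictures are not rectified: a ray, as slopes to the right and down, at radius r is drawn at 1 + k1 r^2 times it, then the intrinsics apply), "origin" and "rotation" of the camera in the world. Camera axes: x right, y down, z forward; pixel columns grow to the right and rows downward; lengths in mm; the calibration is good to about 2 mm. A picture is of the moment at which its call begins: read the wrist's pose just before it. calibration takes no time and is no camera call; for the wrist camera it gives the pose at the moment of the call.
A pose or a line that the arm cannot do raises manip.PlanningError and nothing moves.
- manip.finish_job(): hands the job in; it is judged then, once.
Readings, each from a call of its own:
- manip.read_t(): time.
- manip.read_qpos(): joint angles.
- manip.read_joint_vel(): joint speeds.
- manip.read_tau(): joint torques, N m.
- manip.read_tool_pos(): TCP position.
- manip.read_orientation(): TCP orientation.
- manip.read_ft_force(): force on the tool from outside, world axes, zero at the start.
- manip.read_torque(): the same for the moment, N m.
- manip.read_finger_gap(): finger opening in mm.
- manip.read_finger_force(): force on a finger pad.
Only numpy, scipy, OpenCV 4.12 (cv2) and the standard library are available. Lean on these libraries where they do the work, as an engineer would, in place of code of your own. Each camera call takes 0.05 s, during which the arm holds its last target. There are 200 camera calls.

### The job

Take the flat-edged cover disc from its orange loading stand and set it down flat in the round nest of the blue fixture, without dropping it, just as it comes. Let go of it, turn it there in the nest (the stud on its top is made for that) until its flat faces the brass alignment bar, and slide the bar fully home so that it lies flush along the flat. Do not push away the loose nut or the brown strip that lie between.

Things in the scene. Friction and masses are not known exactly. Their poses are not given: they have to be found in the camera images.
- stand: Orange loading stand, fixed, anywhere on the table: base 96 x 96 x 8 mm with a black ring on it (inner radius 33.5, outer 42 mm), holding the disc. Origin under its centre on the table; z up. Ring top 28 mm above the table within 50 degrees of +x and -x, but 14 mm round +y and -y: two 43 mm wide notches for fingers, to grip the disc from above along the stand's y.
- nest: Blue fixture, fixed, anywhere on the table: base 8 mm thick, x -48 to +100, y +-48 mm. Origin on the table under the centre of its round nest; z up; x points from nest to alignment bar. Nest: steel ring, inner radius 33.5, outer 42 mm; top 28 mm above the table within 50 degrees of +x and -x, 14 mm round +y and -y (43 mm finger notches); open 34 mm wide at +x for the bar.
- nest_seat (a point): Centre of the nest's floor, 8 mm above the table. Axes as the fixture's. The disc's underside rests here, with 1.5 mm of play all round; its flange is smooth and oiled (friction about 0.2).
- bar (a joint): Travel (m) of the brass bar along the fixture's -x, to the nest: 0 drawn back, 0.030 fully home (hard stop). Bar 32 mm wide, 6 high; front face 55 mm from the nest's centre at 0, 25 at 0.030. Friction 1.5 N, stays where left. Gets home only if the disc's flat faces it (the disc shifts 1 mm back; a few degrees of error are pushed straight); the round edge stops it 6 mm short.
- bar_grip (a point): Centre of the red upright grip block on the bar: 24 mm long along the fixture's x, 12 mm thick along y, 26 mm high (14 to 40 mm above the table). It lies 27 mm behind the bar's front face. Axes as the fixture's.
- disc_center (a point): Loose aluminium disc, about 0.15 kg: point on its axis 10 mm above its underside. z up, x to the middle of its flat. Flange 64 mm diameter, 6 mm thick, one flat 26 mm from the axis, 32 mm long. On it a round body to grip, 50 mm diameter, 6 to 20 mm above the underside; a red line on top points to the flat. At first in the stand, underside 8 mm above the table, flat roughly to the stand's +y.
- disc_flat (a point): Middle of the disc's flat: 26 mm from the axis along the disc's x, 3 mm above its underside. Same axes as the disc.
- disc_stud (a point): Middle of the dark turning stud on the disc's top: a round pin of 10 mm diameter that stands 14 mm up from the top (from 20 to 34 mm above the disc's underside), 19 mm from the axis on the side away from the flat (disc -x).
- strip: Brown strip, 14 x 64 x 8 mm, lying loose on the table. Origin at the centre of its underside. Leave it alone.
- loose_nut: Castle nut, 25 x 22 x 18 mm, lying loose on the table. Origin at the centre of its underside. Leave it alone.

How it is judged (in metres and radians):
On the way, in this order (a step that is already met when the one before it is completed fails the run):
1. the disc lies flat in the fixture's nest, let go, with the bar not yet home (horizontal distance between disc_center and nest_seat below 0.005 m and z of disc_center in the frame of nest_seat below 0.0125 m and angle between disc_center's own z axis and vertical below 0.06 rad and contact force between the fingers and disc below 0.1 N and value of joint bar below 0.027 m), for 0.2 s.
2. the disc has been turned in the nest so that its flat faces the bar (horizontal distance between disc_center and nest_seat below 0.005 m and z of disc_center in the frame of nest_seat below 0.0125 m and angle between the x axis of disc_center and the x axis of nest_seat, either way round below 0.25 rad and x of disc_flat in the frame of nest_seat above 0.02 m), for 0.2 s.
At the end, for the whole second after the job is handed in: The disc lies flat and at rest in the nest (centre within 4 mm, not raised more than 2.5 mm, tilt under 0.06 rad), its flat towards the bar and parallel to it within 0.07 rad, and the bar is home (joint above 0.0285) (horizontal distance between disc_center and nest_seat below 0.004 m and z of disc_center in the frame of nest_seat below 0.0125 m and angle between disc_center's own z axis and vertical below 0.06 rad and angle between the x axis of disc_center and the x axis of nest_seat, either way round below 0.07 rad and x of disc_flat in the frame of nest_seat above 0.02 m and value of joint bar above 0.0285 m and linear speed of disc below 0.02 m/s); the robot touches nothing.
It fails at once if the disc is dropped: untouched by the fingers more than about 3 cm above its seat (height (world z) of disc_center above 0.05 m and contact force between the fingers and disc below 0.02 N).
It fails at once if the brown strip is pushed more than 4 cm away (distance of strip from where it was at the start of the episode above 0.04 m).
It fails at once if the loose nut is pushed more than 4 cm away (distance of loose_nut from where it was at the start of the episode above 0.04 m).
It also fails if it takes over 61 s, if anything falls off the work surface, if the arm or the gripper's body presses on something with over 40 N, if the wrist force passes 120 N, or if a joint passes its speed limit or range.

## Working session

There is one attempt and no reset: what is moved stays moved. The work goes in short steps, each a Python script; the robot and the scene stay as the last script left them, time stands still between calls to the robot, and variables do not carry over. Pictures are saved under pics/ and viewed, at most 12 in all, crops included, and the job is handed in when it is done.

```bash
mkdir -p pics; cat > h.py <<'E'
import numpy as np, cv2
from rig import manip
def cap(name):
    c=manip.calibration(name); im,d=manip.get_image(name); return im,d,c
def save(p,im): cv2.imwrite(p,cv2.cvtColor(im,cv2.COLOR_RGB2BGR))
def K(c):
    f=200/np.tan(np.radians(c["vfov"])/2); return np.array([[f,0,c["cx"]],[0,f,c["cy"]],[0,0,1.]])
def und(uv,c):
    # drawn = s*(1+k1 |s|^2)
    return cv2.undistortPoints(np.array(uv,float).reshape(-1,1,2),K(c),np.array([c["k1"],0,0,0.])).reshape(-1,2)
def onplane(uv,c,z):
    s=und(uv,c); r=np.c_[s,np.ones(len(s))]@np.array(c["rotation"]).T; o=np.array(c["origin"])
    return o+r*((z-o[2])/r[:,2])[:,None]
def cloud(d,c):
    v,u=np.mgrid[0:400,0:640]; s=und(np.c_[u.ravel(),v.ravel()],c)
    p=np.c_[s,np.ones(len(s))]*d.reshape(-1,1)
    return (p@np.array(c["rotation"]).T+np.array(c["origin"])).reshape(400,640,3)
def R(th): # tool down, tool x at angle th ; y at th-90
    c,s=np.cos(th),np.sin(th); return np.array([[c,s,0],[s,-c,0],[0,0,-1.]])
E
python3 - <<'E'
from h import *
for n in("top","scene"):
    im,d,c=cap(n); save(f"pics/{n}0.png",im); print(n,c); np.savez(f"{n}0.npz",im=im,d=d)
print(manip.read_orientation(),manip.read_t())
E
```

```text
top {'vfov': 56.30272073076968, 'cx': 316.69299966816993, 'cy': 203.2596007395158, 'k1': -0.02306826922921193, 'origin': array([498.30071308,  12.14218056, 921.63411605]), 'rotation': array([[-0.02731248, -0.99890471,  0.03799219],
       [-0.99936425,  0.02641431, -0.02394552],
       [ 0.02291575, -0.03862205, -0.99899109]])}
scene {'vfov': 46.72772445133624, 'cx': 324.43772660471507, 'cy': 202.75397980119746, 'k1': 0.023143234737473255, 'origin': array([ 183.19833178, -474.67503863,  680.080612  ]), 'rotation': array([[ 0.82124496, -0.411086  ,  0.39568297],
       [-0.57051458, -0.6017802 ,  0.55890402],
       [ 0.00835656, -0.68474001, -0.72873952]])}
[[-9.41502323e-01  3.37005952e-01 -6.02874032e-04]
 [ 3.37006399e-01  9.41501883e-01 -9.44361707e-04]
 [ 2.49351520e-04 -1.09229115e-03 -9.99999372e-01]] 0.1
```

View pics/top0.png

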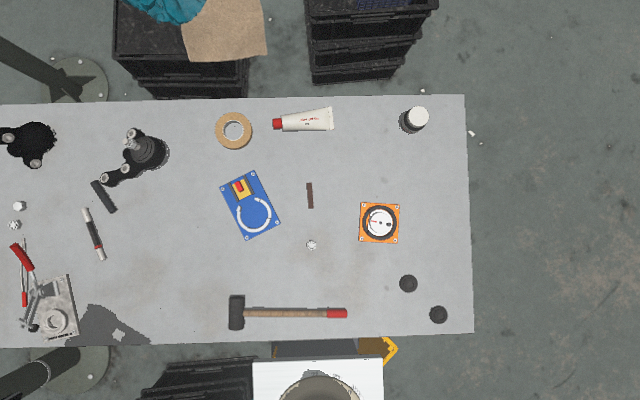

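The top view shows the stand with the disc at about (380,223), the blue fixture at about (250,205) with the bar toward the upper left (242,187), the strip at (310,195) and the nut at (311,245). I'll enlarge these next.

```bash
python3 - <<'E'
from h import *
im=np.load("top0.npz")["im"]
a=im[165:245,210:290];b=im[183:263,340:420]
save("pics/crop1.png",cv2.resize(np.hstack([a,b]),(800,400),interpolation=cv2.INTER_CUBIC))
c=manip.calibration("top"); hsv=cv2.cvtColor(im,cv2.COLOR_RGB2HSV)
for n,lo,hi,box in(("blue",(100,120,60),(125,255,255),(210,290,160,250)),("orange",(5,150,120),(18,255,255),(340,420,190,255))):
    m=cv2.inRange(hsv,lo,hi); k=np.zeros_like(m);k[box[2]:box[3],box[0]:box[1]]=1;m=m*k
    p=np.argwhere(m>0)[:,::-1].astype(float)
    w=onplane(p,c,8.)[:,:2].astype(np.float32); print(n,len(p)); r=cv2.minAreaRect(w); print(r); print(cv2.boxPoints(r))
print(onplane([[310,195],[311,245],[242,187],[380,223],[255,213]],c,10.))
E
```

```text
blue 1486
((533.9676513671875, 153.84442138671875), (144.53085327148438, 94.64952087402344), 25.3232421875)
[[448.40433 165.712  ]
 [488.8882   80.15744]
 [619.531   141.97684]
 [579.0471  227.5314 ]]
orange 464
((482.6708984375, -160.9381103515625), (94.72312927246094, 94.21959686279297), 84.68840026855469)
[[ 431.37903  -203.73524 ]
 [ 525.1941   -212.45735 ]
 [ 533.96277  -118.140976]
 [ 440.1477   -109.41887 ]]
[[ 553.58606346    6.08644169   10.        ]
 [ 431.83107685    6.90275228   10.        ]
 [ 577.42010405  171.20621848   10.        ]
 [ 480.53371759 -163.34067383   10.        ]
 [ 513.24464048  140.92951429   10.        ]]
```

View pics/crop1.png

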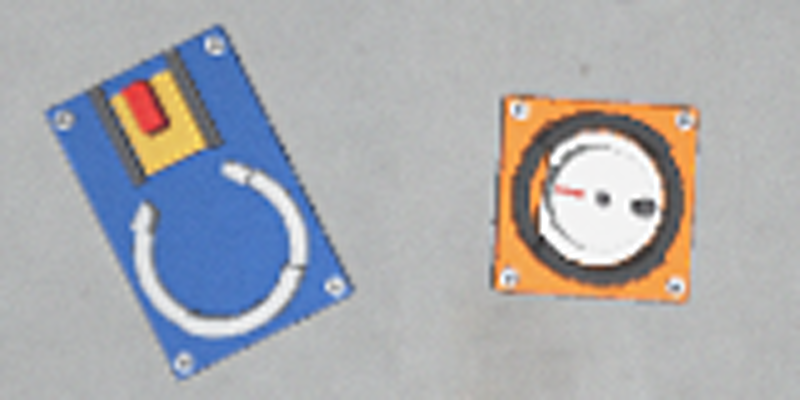

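Base rectangles give the fixture frame at about (510,143) with x at 25.3°, and the stand at (483,-161) with x at about -5.3°. The disc's flat points to world +y. Next I'll take close looks from the wrist, nest first and then stand.

```bash
python3 - <<'E'
from h import *
ims=[]
for n,p,th in(("nest",(525,150,230),25.3),("stand",(482.7,-161,200),-5.3)):
    manip.reach(np.array(p,float),R(np.radians(th))); manip.wait(.3)
    im,d,c=cap("wrist"); np.savez(n+"w.npz",im=im,d=d,c=np.array(c,dtype=object)); ims.append(im)
    print(n,manip.read_qpos().round(2),manip.read_tool_pos(),c["origin"],c["vfov"],manip.read_t())
save("pics/w1.png",cv2.resize(ims[0],None,fx=1,fy=1));save("pics/w2.png",ims[1])
E
```

```text
nest [0.06 0.36 1.44 0.   1.34 1.19] [524.92106696 150.26620387 230.03215833] [588.96448822 181.47449963 368.04631466] 61.14516949078307 2.2333
stand [-0.55  0.31  1.6   0.    1.24  1.11] [ 482.86130765 -160.59272181  200.00012171] [ 553.57666771 -166.50590718  338.06262409] 61.14516949078307 3.7833
```

View pics/w1.png

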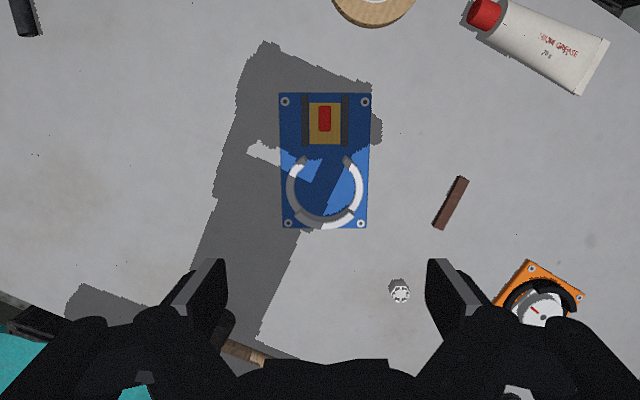

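View pics/w2.png

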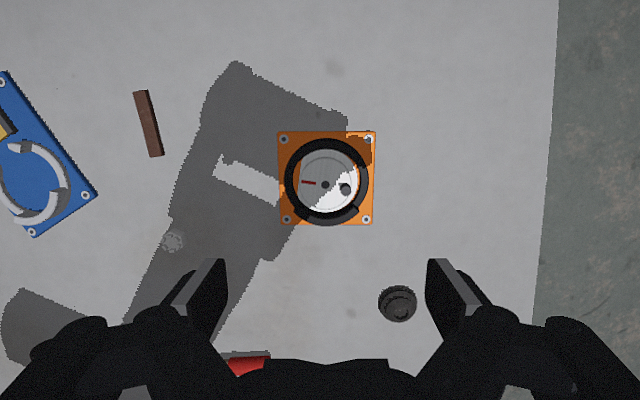

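The first picture shows the fixture upright, with its base spanning about (279,93)–(370,228) and the red grip at (325,119). The second shows the stand base at about (277,131)–(376,225), with the disc's red line pointing left at (308,182) and the stud at (345,189).

```bash
python3 - <<'E'
from h import *
def mask(im,lo,hi,box):
    m=cv2.inRange(cv2.cvtColor(im,cv2.COLOR_RGB2HSV),lo,hi);k=np.zeros_like(m);k[box[2]:box[3],box[0]:box[1]]=1
    m=cv2.morphologyEx(m*k,cv2.MORPH_OPEN,np.ones((2,2)));return np.argwhere(m>0)[:,::-1].astype(float)
for n,lo,hi,box in(("nest",(100,120,30),(125,255,255),(265,385,80,240)),("stand",(5,130,50),(20,255,255),(265,390,120,235))):
    z=np.load(n+"w.npz",allow_pickle=True);im,d,c=z["im"],z["d"],z["c"].item()
    w=onplane(mask(im,lo,hi,box),c,8.)[:,:2].astype(np.float32); (ctr,sz,a)=cv2.minAreaRect(w); print(n,ctr,sz,a)
    red=mask(im,(172,100,40),(180,255,255),box); red=np.vstack([red,mask(im,(0,100,40),(4,255,255),box)])
    zz=40 if n=="nest" else 28
    r=onplane(red,c,zz)[:,:2]; v=np.linalg.svd(r-r.mean(0))[2][0]; print(" red",len(r),r.mean(0),np.degrees(np.arctan2(v[1],v[0])))
    P=cloud(d,c).reshape(-1,3); q=P[(abs(P[:,:2]-np.array(ctr))<70).all(1)]
    h=np.histogram(q[:,2],bins=np.arange(-6,50,2));print(" z",h[0])
    if n=="stand":
        s=q[(q[:,2]>36)]; print(" stud",len(s),s.mean(0),np.ptp(s,axis=0))
        pin=onplane([[345,189],[308,182],[325,184]],c,28.);print(pin)
        b=q[(q[:,2]>26)&(q[:,2]<31)&(np.linalg.norm(q[:,:2]-np.array(ctr),axis=1)<30)]
        print(" body",len(b),cv2.minEnclosingCircle(b[:,:2].astype(np.float32)))
    ring=q[(q[:,2]>25)&(q[:,2]<31)&(np.linalg.norm(q[:,:2]-np.array(ctr),axis=1)<(200))]
    if n=="nest":
        rr=ring[(abs(np.linalg.norm(ring[:,:2]-[510.5,142.7],axis=1)-38)<7)]
        A=np.c_[2*rr[:,:2],np.ones(len(rr))];x=np.linalg.lstsq(A,(rr[:,:2]**2).sum(1),rcond=None)[0];print(" ringfit",len(rr),x[:2],np.sqrt(x[2]+x[0]**2+x[1]**2))
E
```

```text
nest (530.8713989257812, 154.81423950195312) (145.87997436523438, 94.5202865600586) 25.037504196166992
 red 160 [575.16162488 175.7261761 ] -145.79805558244226
 z [   2  968 3568  199    5  908 6115  717  247 1502  714   80   41   45
   40  118  529   46    0    0    2   74  232   21    0    0    0]
 ringfit 637 [507.57995486 145.05266037] 37.98358699987601
stand (479.23223876953125, -160.72982788085938) (94.78547668457031, 94.9951171875) 84.74890899658203
 red 22 [ 482.66851179 -144.9242619 ] 76.36679553701539
 z [   2 1581 7329  376   62  363 2489  443  264 1420  198   68   69   66
   70  399 2633  278    5    6    5    6   12   79    0    0    0]
 stud 41568 [ 491.7956797  -160.58615012  264.707323  ] [ 40.36604134 139.98550147 254.7312345 ]
[[ 473.76616449 -177.34298556   28.        ]
 [ 483.70036286 -143.27161705   28.        ]
 [ 480.31810265 -158.98428626   28.        ]]
 body 1851 ((479.5549621582031, -158.7445526123047), 25.056821823120117)
```

```bash
python3 - <<'E'
from h import *
z=np.load("standw.npz",allow_pickle=True);P=cloud(z["d"],z["c"].item())
Rt=R(np.radians(-5.3));t=np.array([482.86,-160.59,200])
q=((P.reshape(-1,3)-t)@Rt).reshape(400,640,3)
for lo,hi in((160,240),(420,500)):
    s=q[250:345,lo:hi].reshape(-1,3); s=s[(s[:,2]<60)&(s[:,2]>-60)]; print(len(s),s[:,2].max(),s[s[:,2]>s[:,2].max()-3].mean(0))
E
```

```text
3730 -7.560886189628832 [ -0.67921171 -43.35239997  -9.5286065 ]
3894 -7.683494136024706 [-0.78849621 42.22310719 -9.76189416]
```

```bash
python3 - <<'E'
from h import *
z=np.load("standw.npz",allow_pickle=True);c=z["c"].item();P=cloud(z["d"],c)
Rt=R(np.radians(-5.3));t=np.array([482.86,-160.59,200])
q=((P.reshape(-1,3)-t)@Rt).reshape(400,640,3)
for u,v in((205,263),(222,263),(223,300),(213,335),(195,285),(180,300),(190,320),(215,280)): print(u,v,q[v,u].round(1),z["d"][v,u])
print((Rt.T@c["rotation"]).round(3))
print("cam in tool",Rt.T@(c["origin"]-t))
save("pics/w3.png",cv2.resize(z["im"][240:400,130:330],(800,640))[:600])
E
```

```text
205 263 [ 10.4 -48.3 -17.7] 132.61351
222 263 [  8.1 -43.1 -13.1] 137.63982
223 300 [ -8.1 -43.6 -14.9] 140.53207
213 335 [-195.  -135.6  200.7] 400.09927
195 285 [ 10.5 -46.  -34.7] 116.222305
180 300 [ 10.5 -47.4 -44.1] 107.22465
190 320 [  4.3 -44.2 -46. ] 107.10592
215 280 [  5.7 -43.2 -22.6] 129.18886
[[ 0.001 -0.959 -0.283]
 [ 1.     0.001 -0.   ]
 [ 0.    -0.283  0.959]]
cam in tool [  70.96078844   -0.64152524 -138.06262409]
```

View pics/w3.png

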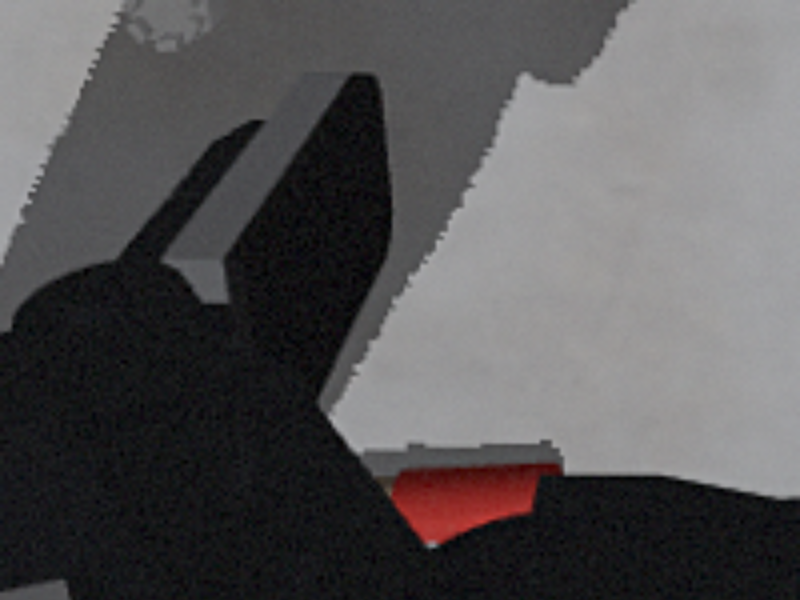

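The crop shows the left pad's tip edge at about (222,258). Its depth puts the open tips roughly 10 mm behind the TCP, which disagrees with the stated geometry. I'll settle it with a gentle touch on the stand base at the grasp position.

```bash
python3 - <<'E'
from h import *
o=R(np.radians(-5.3))
manip.servo_line(np.array([479.4,-159.7,60.]),o); manip.wait(.2)
f0=manip.read_ft_force()
hit=manip.servo_line(np.array([479.4,-159.7,18.]),o,max_speed=40,stop_force=5)
print(hit,manip.read_tool_pos(),f0,manip.read_ft_force(),manip.read_t())
im,d,c=cap("wrist");save("pics/w4.png",im);np.savez("w4.npz",im=im,d=d,c=np.array(c,dtype=object))
E
```

```text
False [ 479.55139508 -159.76538783   18.21919427] [0.1873266  0.96360292 0.11668889] [ 0.05967771 -0.10916162  0.81576161] 6.2667
```

View pics/w4.png

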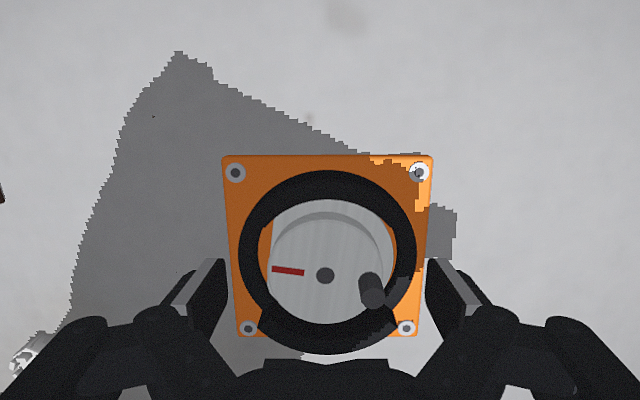

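With the TCP at 18 the open tips hang clear at about z 27, as the depth showed, and the disc is centred between the pads at (325,275). I'll measure the disc axis here, correct, and grip.

```bash
cat >> h.py <<'E'
def fit(p):
    A=np.c_[2*p[:,:2],np.ones(len(p))];x=np.linalg.lstsq(A,(p[:,:2]**2).sum(1),rcond=None)[0];return x[:2],np.sqrt(x[2]+x[0]**2+x[1]**2)
E
python3 - <<'E'
from h import *
z=np.load("w4.npz",allow_pickle=True);c=z["c"].item();P=cloud(z["d"],c).reshape(-1,3);im=z["im"].reshape(-1,3).astype(int)
g=np.array([479.4,-159.7]); r=np.linalg.norm(P[:,:2]-g,axis=1)
t=(P[:,2]>24)&(P[:,2]<32)&(im.min(1)>90)&(r<40)
print("body",t.sum(),P[t,2].mean(),cv2.minEnclosingCircle(P[t][:,:2].astype(np.float32)))
dk=onplane([[325,275],[288,270]],c,28.); print("center dot & line",dk)
hsv=cv2.cvtColor(z["im"],cv2.COLOR_RGB2HSV)
m=cv2.inRange(hsv,(5,130,50),(20,255,255));m[:, :215]=0;m[:,440:]=0;m[:150]=0;m[345:]=0
w=onplane(np.argwhere(m>0)[:,::-1].astype(float),c,8.)[:,:2].astype(np.float32);print(cv2.minAreaRect(w))
E
```

```text
body 8649 26.84670812354149 ((484.5099182128906, -160.2025146484375), 30.00642967224121)
center dot & line [[ 480.60000782 -159.06229456   28.        ]
 [ 484.36486215 -143.77207917   28.        ]]
((481.1027526855469, -159.97987365722656), (93.91825103759766, 94.69881439208984), 84.75135040283203)
```

```bash
python3 - <<'E'
from h import *
o=R(np.radians(-5.3))
manip.servo_line(np.array([480.6,-159.4,16.]),o,max_speed=40)
manip.close(40); print(manip.read_finger_gap(),manip.read_finger_force(),manip.read_ft_force(),manip.read_tool_pos())
manip.servo_line(np.array([480.6,-159.4,90.]),o,max_speed=80); manip.wait(.2)
print(manip.read_finger_gap(),manip.read_finger_force(),manip.read_ft_force(),manip.read_tool_pos(),manip.read_t())
im,d,c=cap("wrist");save("pics/w5.png",im);np.savez("w5.npz",im=im,d=d,c=np.array(c,dtype=object),t=manip.read_tool_pos())
E
```

```text
48.762372738385025 41.162452697753906 [-1.87109654  0.22903867  5.4646131 ] [ 480.7511231  -159.52473807   16.41449972]
48.34432534068793 41.36433720588684 [ 0.68138013  0.44311774 -0.41283635] [ 480.45951631 -159.32001207   89.64270233] 8.2917
```

View pics/w5.png

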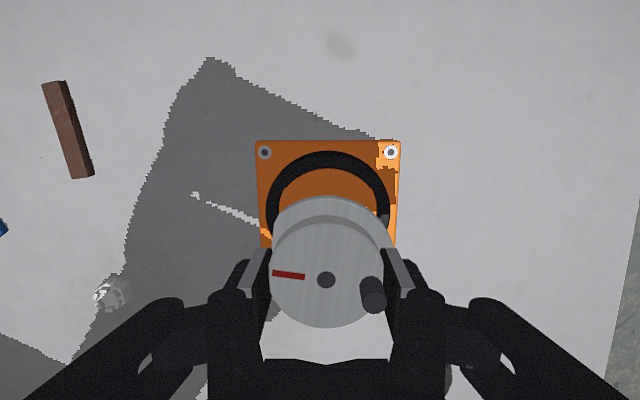

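The disc hangs level between the pads, with its centre dot at (326,280) and the stud at (373,295). Now I'll hover over the nest and re-measure there.

```bash
python3 - <<'E'
from h import *
z=np.load("w5.npz",allow_pickle=True);c=z["c"].item();t=z["t"]
print("dot tool",R(np.radians(-5.3)).T@(onplane([[326,280]],c,101.2)[0]-t))
o=R(np.radians(25.1))
manip.servo_line(np.array([508.,145,90.]),o,max_speed=200);manip.wait(.3)
t=manip.read_tool_pos();im,d,c=cap("wrist");save("pics/w6.png",im);np.savez("w6.npz",im=im,d=d,c=np.array(c,dtype=object),t=t)
print(t,manip.read_qpos(),manip.read_finger_gap(),manip.read_t())
E
```

```text
dot tool [ -0.40169315  -0.39934886 -11.48121504]
[508.03118446 144.70296391  90.01073126] [ 5.56495198e-02  4.80181140e-01  1.66486085e+00 -3.39920461e-06
  9.96605190e-01  1.18877248e+00] 48.45669014484964 10.3667
```

View pics/w6.png

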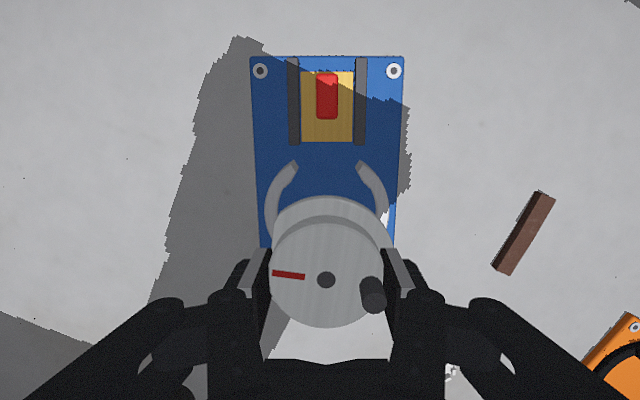

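```bash
python3 - <<'E'
from h import *
z=np.load("w6.npz",allow_pickle=True);c=z["c"].item();t=z["t"];im=z["im"];P=cloud(z["d"],c)
hsv=cv2.cvtColor(im,cv2.COLOR_RGB2HSV);m=cv2.inRange(hsv,(100,110,30),(125,255,255));m[:,:235]=0;m[:,420:]=0;m[245:]=0
p=np.argwhere(m>0)[:,::-1].astype(float);w=onplane(p,c,8.)[:,:2]
r=cv2.minAreaRect(w.astype(np.float32));print(r)
# edge lines
rows=range(75,225,3);L=[];Rr=[]
for v in rows:
    u=np.flatnonzero(m[v]); L.append((u.min()-.5,v));Rr.append((u.max()+.5,v))
T=[(u,np.flatnonzero(m[:100,u]).min()-.5) for u in range(262,395,4) if m[:100,u].any()]
def line(pp):
    q=onplane(pp,c,8.)[:,:2];vx,vy,x,y=cv2.fitLine(q.astype(np.float32),cv2.DIST_HUBER,0,.01,.01).ravel();return np.degrees(np.arctan2(vy,vx)),np.array([x,y])
for n,pp in(("L",L),("R",Rr),("T",T)):print(n,line(pp))
a=np.radians(25.1);X=np.array([np.cos(a),np.sin(a)]);Y=np.array([-X[1],X[0]])
l,rr,tt=[line(k)[1] for k in(L,Rr,T)]
print("width",(l-rr)@Y,"nest x,y along:",tt@X-100,(l@Y+rr@Y)/2,"pos",X*(tt@X-100)+Y*(l@Y+rr@Y)/2)
q=P.reshape(-1,3);s=np.linalg.norm(q[:,:2]-t[:2],axis=1);k=(q[:,2]>25)&(q[:,2]<31)&(s>31)&(s<46);print("ring",k.sum(),fit(q[k]))
for n,lo,hi,zz in(("red",(0,120,40),(5,255,255),40.),("brass",(15,80,40),(32,255,255),14.)):
    mm=cv2.inRange(hsv,lo,hi)
    if n=="red":mm|=cv2.inRange(hsv,(172,120,40),(180,255,255))
    mm[:,:280]=0;mm[:,370:]=0;mm[150:]=0
    e=onplane(np.argwhere(mm>0)[:,::-1].astype(float),c,zz)[:,:2];ex,ey=e@X,e@Y
    print(n,len(e),"x",np.percentile(ex,[1,50,99])-(tt@X-100),"y",np.percentile(ey,[1,50,99])-(l@Y+rr@Y)/2)
print("red z",P[100,326],P[80,326])
E
```

```text
((541.6472778320312, 160.95437622070312), (123.35005950927734, 94.37017822265625), 25.07256507873535)
L (np.float32(25.117138), array([525.76495, 205.51424], dtype=float32))
R (np.float32(25.115519), array([565.65295 , 120.211235], dtype=float32))
T (np.float32(-64.98631), array([596.2467 , 190.01501], dtype=float32))
width 94.16820331488925 nest x,y along: 520.5466712744263 -84.00601119806063 pos [507.02612539 144.7423748 ]
ring 539 (array([523.68231405, 152.788558  ]), np.float64(27.44325218453795))
red 948 x [64.21291232 75.67205307 86.79591257] y [-5.64676291 -0.28425716  5.51405696]
brass 2569 x [49.04609853 66.11424521 89.96086639] y [-15.42761268  -0.35594002  15.36781384]
red z [573.59184078 176.19933553  38.46548187] [582.8153151  180.51242074  39.79033588]
```

```bash
python3 - <<'E'
from h import *
o=R(np.radians(25.1));T=np.array([508.3,144.9,0])
manip.servo_line(T+[0,0,45],o,max_speed=80);manip.wait(.2);print(manip.read_tool_pos())
h=manip.servo_line(T+[0,0,15.5],o,max_speed=25,stop_force=6)
print(h,manip.read_tool_pos(),manip.read_ft_force(),manip.read_torque(),manip.read_t())
E
```

```text
[508.5427923  144.92545386  45.44381324]
True [508.18785245 144.89821639  16.42033627] [-0.61898375 -0.73098374  3.97417075] [-0.07332734  0.05230578 -0.02718764] 12.3583
```

It seated at the expected height, so I'll release, rise and look.

```bash
python3 - <<'E'
from h import *
o=R(np.radians(25.1))
manip.gripper_open();manip.wait(.3)
manip.servo_line(np.array([508.2,144.9,70.]),o,max_speed=80);manip.wait(.3)
t=manip.read_tool_pos();im,d,c=cap("wrist");save("pics/w7.png",im);np.savez("w7.npz",im=im,d=d,c=np.array(c,dtype=object),t=t)
print(t,manip.read_t())
E
```

```text
[508.05374626 144.89331831  69.69792027] 14.2917
```

View pics/w7.png

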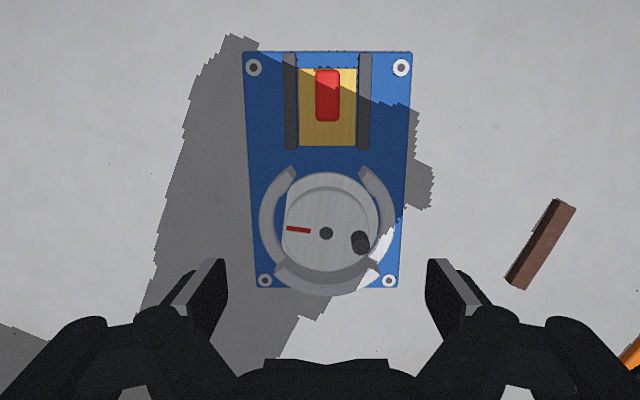

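The disc sits in the nest: dot (326,233), line end (287,229), stud at about (360,240). I'll grip the stud tangentially and swing it round the nest's centre.

```bash
python3 - <<'E'
from h import *
z=np.load("w7.npz",allow_pickle=True);c=z["c"].item()
p=onplane([[326,233],[287,229]],c,28.)[:,:2];v=p[1]-p[0];a=np.arctan2(v[1],v[0]);print(p,np.degrees(a))
P=cloud(z["d"],c).reshape(-1,3);s=P[(P[:,2]>39)&(P[:,2]<45)&(np.linalg.norm(P[:,:2]-p[0],axis=1)<28)];print("stud",len(s),np.median(s,0), "pred",p[0]-19*v/np.linalg.norm(v))
C=np.array([507.8,145.1])
pt=lambda C,th,z:np.array([C[0]-19*np.cos(th),C[1]-19*np.sin(th),z])
manip.reach(pt(p[0],a,70.),R(a))
manip.servo_line(pt(p[0],a,35.),R(a),max_speed=60,stop_force=6);manip.wait(.1)
manip.close(20);print(manip.read_finger_gap(),manip.read_finger_force(),manip.read_ft_force(),manip.read_tool_pos(),manip.read_t())
E
```

```text
[[507.72959551 145.54723612]
 [500.53466372 166.60857527]] 108.86108873317693
stud 254 [513.1276775  127.73150112  40.82143486] pred [513.87181726 127.56743879]
8.196071884056938 19.484967291355133 [-0.7782002   0.05745632  0.31674845] [513.9143941  127.56748063  35.05830062] 17.15
```

```bash
python3 - <<'E'
from h import *
C=np.array([507.75,145.3]);a0,a1=np.radians(108.9),np.radians(25.1)
for th in np.linspace(a0,a1,10)[1:]:
    manip.servo_line(np.array([C[0]-19*np.cos(th),C[1]-19*np.sin(th),35.]),R(th),max_speed=25)
    f=manip.read_ft_force();print(f.round(1),manip.read_finger_gap().__round__(2))
    if np.linalg.norm(f)>30: print("stop");break
print(manip.read_tool_pos(),manip.read_t())
manip.gripper_open();manip.wait(.3)
manip.servo_line(np.array([*manip.read_tool_pos()[:2],80.]),max_speed=80)
manip.servo_line(np.array([508,145,80.]),max_speed=80);manip.wait(.3)
t=manip.read_tool_pos();im,d,c=cap("wrist");save("pics/w8.png",im);np.savez("w8.npz",im=im,d=d,c=np.array(c,dtype=object),t=t)
print(t,manip.read_t())
E
```

```text
[-0.1 -0.4  1.2] 8.78
[-0.   0.3  1.7] 7.93
[-1.1 -0.8  2.9] 8.85
[-0.1  0.8  1. ] 8.71
[-0.9  0.7  2.2] 8.48
[0.9 0.1 2.2] 9.14
[0.8 0.3 3.1] 8.7
[0.3 0.5 2.7] 8.98
[-1.   0.6  1.9] 9.16
[490.61967121 137.19111233  35.01063711] 19.9917
[507.8112115  144.90055417  80.02999627] 22.475
```

View pics/w8.png

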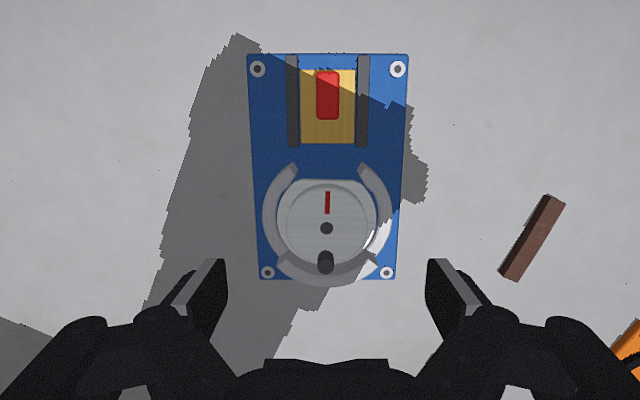

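The disc has turned: the red line points straight at the bar (327,203), with the stud opposite at (325,262). Next is the bar, whose grip block centre is about 75 mm from the nest centre.

```bash
python3 - <<'E'
from h import *
a=np.radians(25.1);X=np.array([np.cos(a),np.sin(a)]);o=R(a);C=np.array([507.75,145.1])
at=lambda x,z:np.array([*(C+x*X),z])
manip.servo_line(at(75,80),o);manip.servo_line(at(75,34),o,max_speed=60,stop_force=6)
manip.close(40);print(manip.read_finger_gap(),manip.read_tool_pos(),manip.read_ft_force())
h=manip.servo_line(at(48,34),o,max_speed=20,stop_force=15)
p=manip.read_tool_pos();print(h,(p[:2]-C)@X,p,manip.read_ft_force(),manip.read_finger_gap(),manip.read_t())
E
```

```text
10.378521597377704 [576.21256401 176.29430609  34.28616267] [ 2.76004541 -5.05791035  1.10443841]
True 51.938764464383326 [555.16447999 166.32042201  34.28892341] [2.56939835 1.23974962 0.97758747] 10.210817221364533 25.85
```

```bash
python3 - <<'E'
from h import *
a=np.radians(25.1);X=np.array([np.cos(a),np.sin(a)]);o=R(a);C=np.array([507.75,145.1])
at=lambda x,z:np.array([*(C+x*X),z])
h=manip.servo_line(at(47,34),o,max_speed=15,stop_force=25)
p=manip.read_tool_pos();print(h,(p[:2]-C)@X,manip.read_ft_force(),manip.read_finger_gap())
manip.gripper_open();manip.wait(.3)
manip.servo_line(np.array([*manip.read_tool_pos()[:2],100.]),max_speed=80)
manip.servo_line(at(0,100),o,max_speed=100);manip.wait(.3)
im,d,c=cap("wrist");save("pics/w9.png",cv2.resize(im[20:280,200:460],(600,600)))
hsv=cv2.cvtColor(im,cv2.COLOR_RGB2HSV);mm=cv2.inRange(hsv,(0,120,40),(5,255,255))|cv2.inRange(hsv,(172,120,40),(180,255,255))
mm[:,:280]=0;mm[:,370:]=0;mm[165:]=0
e=(onplane(np.argwhere(mm>0)[:,::-1].astype(float),c,40.)[:,:2]-C)@X;print("red x",np.percentile(e,[1,50,99]),manip.read_t())
E
```

```text
True 51.91057708385685 [ 2.56251766  1.32158772 -0.33334627] 10.28806231615193
red x [40.74756426 52.36420104 64.19422864] 29.1333
```

View pics/w9.png

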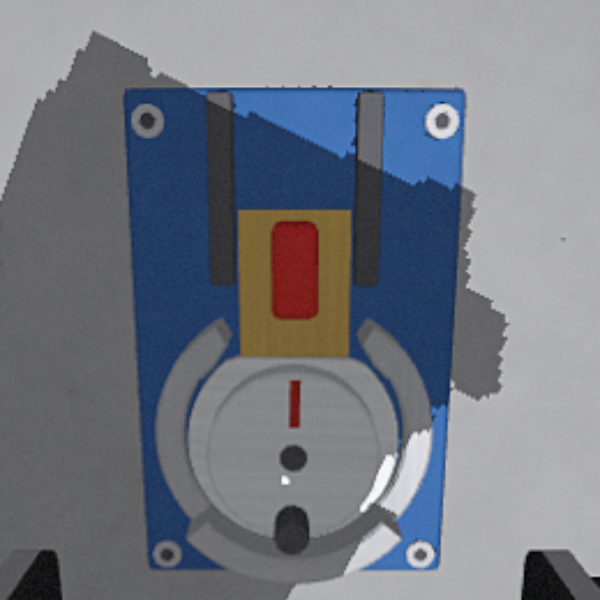

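The bar lies flush along the flat (edge at row 357) and the grip block is at 52 mm, which is home. I'm handing it in.

```bash
python3 -c "
from rig import manip
print(manip.finish_job())"
```

```text
the job is handed in; nothing more can be done
None
```

I set the disc in the nest, turned its flat to the bar and slid the bar home, flush along the flat (grip block measured at about 52 mm, the home position). I handed the job in at about 29 s on the robot's clock; no verdict was returned.

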